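Clamp a printed cap in the hold-down jig and hold the lever

TASK

In the hold-down jig on the bench, press the round cap down until it is fully home in its housing, and only then flip the safety catch as far as it goes, outward, so that its bar swings up clear of the lever. Then pull the lever by its T-handle all the way over towards the cap, so that the tongue slides over the cap, and finish while still holding the lever there, because it springs back if let go; do not disturb the loose parts lying around the jig.

Things in the scene. Friction and masses are not known exactly. Their poses are not given: they have to be found in the camera images.
- jig: Hold-down jig fixed to the bench, yawed up to 0.3 rad: aluminium plate 250 x 235 x 12 mm (jig x -120 to +130, y -98 to +138 mm). Origin on the bench surface, z up. Along its x axis at y = 0: round white housing with the cap (centre x -55 mm, radius 40, top 36 mm above the bench), flat steel tongue, lever (pivot x +65 mm). The catch stands on the +y side
- cap_top (a point): centre of the flat top of the cap, a grey plastic disc 72 mm across. Starts 51 to 54 mm above the bench, 46 mm when fully home: its 10 mm thick flange then meets the housing's top face. Moves only straight down; a tight fit, needs about 6 N to slide and stays where it is left
- cap (a joint): how far the cap has been pressed down, m: 0 to 0.003 at the start, 0.008 fully home (hard stop)
- catch_tip (a point): rounded end (12 mm diameter, 24 mm wide along the jig's x) of the catch's upright thumb tab, a dark steel plate 24 mm wide, 7 mm thick, standing 60 mm from its hinge axis to this point. At jig x = +20 mm; at the start it leans inward (to the jig's -y) 0.20 to 0.35 rad from vertical, the tip about 141 to 144 mm above the bench
- catch_hinge (a point): point on the catch's hinge axis (along jig x) below the thumb tab, 85 mm above the bench at jig x +20, y +100 mm. At jig x +71 mm a 12 mm thick steel bar runs from this axis inward, level, across the front of the lever and blocks it; pushing the thumb tab outward (to jig +y) turns the bar up out of the way
- catch (a joint): catch angle, rad: 0 to 0.15 at the start (guarding), 1.2 fully flipped (hard stop, tab leaning 0.85 rad outward, bar steeply up). Below about 0.7 the bar still blocks the lever. About 0.1 N m of friction, stays where it is left
- handle_mid (a point): middle of the lever's T-handle: a black plastic round bar, diameter 22 mm, 90 mm long along the jig's y axis, fixed across the top of the lever's 12 mm thick steel shank. The shank comes up to this point from below
- lever: the lever with its T-handle; origin on its pivot, 24 mm above the bench at jig x = +65 mm, y = 0; its axis runs along the jig's y. The T-handle's middle moves on an arc of 165 mm radius about it
- lever_angle (a joint): lever angle, rad: 0 at rest, leaning 0.35 from vertical away from the cap (to jig +x; T-handle middle 179 mm above the bench); 0.6 fully pulled (hard stop), leaning 0.25 towards the cap (184 mm). A spring returns it to 0: about 6 N at the T-handle at rest, 8 N fully pulled. It slides the tongue out over the cap, about 4 mm above the top of a cap that is home
- spare_cap: bystander, leave alone: loose spare cap, 72 mm across, 18 mm high, on the bench on the jig's -y side
- medal: bystander, leave alone: loose printed medal, a disc 48 mm across, 6 mm thick, beside the jig plate on its -y side
- driver: bystander, leave alone: loose screwdriver lying on the bench on the jig's +y side
- glue: bystander, leave alone: small glue bottle 32 mm across, 75 mm high, standing on the jig's -y side near jig x = +90, y = -200 mm
- gear: bystander, leave alone: loose printed gear 58 mm across, 12 mm thick, lying on the jig's +y side
- bracket: bystander, leave alone: loose printed channel bracket 70 x 30 x 20 mm on the jig's -y side

How it is judged:
By the outcome, as a careful person would: the job done as asked, in the order asked, and still so for the second after the job is handed in, while the arm keeps its last pose, push and grip.
It also fails if it takes over 48 s, if anything falls off the work surface, if the arm or the gripper's body presses on something with over 40 N, if the wrist force passes 120 N, or if a joint passes its speed limit or range.

ROBOT

A 6-joint arm with a two-finger parallel gripper is mounted at the origin on the work surface. World frame = base frame: x ahead of the robot, y to its left, z up, the work surface at z = 0. Lengths are in mm, angles in degrees, forces in N, time in s.
With the tool pointing down it reaches from about 325 to 750 mm from the base axis. Payload 7.6 kg.
Tool frame: the origin (TCP) lies on the centre line of the jaws, within the pads' length; the fingertips stand ctrl.tip_reach ahead of it and the grasp point (between the pads) lies 11 mm behind it (ctrl.tip_reach is the distance from the TCP to the fingertips, in mm); z points along the fingers, x is the direction in which the jaws open and shut, and the axes are right-handed (so a half turn about z gives the same grasp; the last joint's range is limited). The gripper opens to 85 mm and grips with 20 to 120 N. Pads are 22 mm wide; open, the fingers measure 114 mm over their backs; the gripper's body (76 mm by 85 mm) begins 54 mm behind the grasp point. The pads swing forward as they close: fully open they stand 13 mm farther back than shut.
Start: joints at [-69.345, 2.991, 80.254, -0, 96.75, -4.028], TCP at [219.265, -477.041, 239.323] pointing down, gripper open.
Joint ranges: [-166.34, 166.34], [-52.06, 124.39], [6.96, 135.62], [-60.46, 240.46], [14.63, 156.25], [-167.68, 167.68]. Speed limits (degrees/s): [147.25, 147.25, 172.46, 180, 180, 180].

INTERFACE

Orientations are given as a 3x3 rotation matrix whose columns are the frame's x, y, z axes.
In Python, from station import ctrl gives the robot as it stands.
- The arm moves only by the tool drive_tool, never from a script. Its argument "commands" is a list of rows, each an object of numbers: "tx", "ty", "tz": the shift along the tool's x, y, z in m; "wx", "wy", "wz": the turn, a rotation vector about the tool's x, y, z in degrees; "claw": the closure, from 0 (fully open) to 1 (shut). In form: [{"tx": .., "ty": .., "tz": .., "wx": .., "wy": .., "wz": .., "claw": ..}, ...]. A call has 1 to 10 rows; each row shifts and turns the commanded pose from where the row before left it, along the tool's axes as they then stand; what a row does not reach is not made up. A row lasts 1/10 s, in which the tool goes at most 50 mm and 8.59 degrees, less where a joint would pass 70% of its speed; a pose out of reach is approached as far as the arm can. A call with a gripper value outside its range is refused whole. The fingers move at their own pace and stop on an object; the grip force is fixed at half the most. Time passes only in rows, so rows that do not move let the fingers close. It gives the time, the measured TCP pose, the force and the opening at its end, in the units of the state.
- ctrl.read_state(): the state, without advancing time (a new reading comes with each control period).
- ctrl.get_image(name): name is "scene" or "top" or "wrist"; returns the picture (400x640x3 uint8, red, green, blue); there is no depth.
- ctrl.camera_params(name): a dict with "intrinsics" (3x3 intrinsics, pixels), "R" (3x3) and "t" (3): a world point X has camera coordinates R X + t. Camera axes: x right, y down, z forward; pixel columns grow to the right and rows downward; lengths in mm; the calibration is good to about 2 mm. A picture is of the moment at which its call begins: read the wrist's pose just before it. camera_params takes no time and is no camera call; for the wrist camera it gives the pose at the moment of the call.
- ctrl.close_job(): hands the job in, once; it reports no verdict.
The state is a dict: "clock": time; "joint_positions": joint angles; "qd": joint speeds; "joint_torque": joint torques, N m; "tool_pos": TCP position; "tool_rot": TCP orientation; "contact_force": force on the tool from outside, world axes, zero at the start; "moment": the same for the moment, N m; "width": opening from 0.0 (shut) to 1.0 (fully open).
Only numpy, scipy, OpenCV 4.12 (cv2) and the standard library are available. Lean on these libraries where they do the work, as an engineer would, in place of code of your own. Each camera call takes 0.05 s, during which the arm holds its last target.

## Working session

There is one attempt and no reset: what is moved stays moved. The work goes in short steps, Python scripts to look and compute and a tool call to move; the robot and the scene stay as the last step left them, time stands still between calls to the robot, and variables do not carry over. Pictures are saved under pics/ and viewed, and the job is handed in when it is done.

Besides the shell and the picture viewer there is one more tool, called after "Emit:" in YAML: its name, and indented under it one key for each argument. drive_tool: Moves the arm, as the interface text tells. Its arguments: {"type":"object","properties":{"commands":{"type":"array"}},"required":["commands"]}

```bash
mkdir -p pics; ls; python3 - <<'E'
from station import ctrl
import cv2
print(ctrl.read_state(), ctrl.tip_reach)
for n in ("scene","top"):
    im=ctrl.get_image(n); cv2.imwrite(f"pics/{n}0.png",im[:,:,::-1])
    p=ctrl.camera_params(n); print(n,p)
E
```

```text
pics
{'clock': 0.0, 'joint_positions': array([-6.93455085e+01,  3.02676253e+00,  8.03123259e+01,  1.26815266e-03,
        9.67495665e+01, -4.02833547e+00]), 'qd': array([-0.01448798,  0.01912084, -0.08201043,  0.03503068, -0.07139867,
       -0.0517701 ]), 'joint_torque': array([ 2.94895954e-04, -3.81663680e+01, -3.60187590e+01, -6.08209734e-05,
        6.19904167e-03, -2.97475665e-06]), 'tool_pos': array([ 219.15946544, -476.75578251,  238.4826967 ]), 'tool_rot': array([[ 4.17596695e-01, -9.08632337e-01, -5.25221595e-04],
       [-9.08631181e-01, -4.17597005e-01,  1.45561825e-03],
       [-1.54195278e-03, -1.30628652e-04, -9.99998803e-01]]), 'contact_force': array([-1.00579462, -0.59687281,  0.168168  ]), 'moment': array([-0.00813666, -0.02865946, -0.04690672]), 'width': 1.000257508355605} 8.0
scene {'intrinsics': array([[401.41365491,   0.        , 320.74461049],
       [  0.        , 401.41365491, 199.056628  ],
       [  0.        ,   0.        ,   1.        ]]), 'R': array([[-0.28627102,  0.95809234,  0.01039094],
       [ 0.64894078,  0.20185472, -0.73357381],
       [-0.70492891, -0.20325782, -0.67953035]]), 't': array([ 107.90329042, -253.29066999, 1267.39795281])}
top {'intrinsics': array([[500.68061908,   0.        , 326.50514972],
       [  0.        , 500.68061908, 198.38527705],
       [  0.        ,   0.        ,   1.        ]]), 'R': array([[ 3.44752246e-03, -9.99643144e-01, -2.64895903e-02],
       [-9.94711811e-01, -7.08983371e-04, -1.02703021e-01],
       [ 1.02647590e-01,  2.67035793e-02, -9.94359287e-01]]), 't': array([  54.43543742,  564.39806192, 1059.75335025])}
```

View pics/scene0.png

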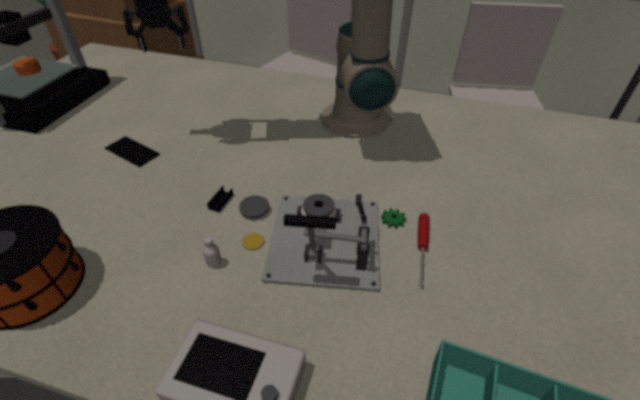

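View pics/top0.png

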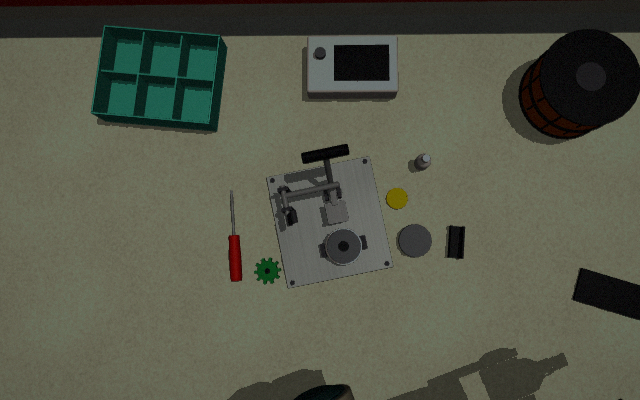

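```bash
python3 - <<'E'
import cv2
t=cv2.imread("pics/top0.png"); cv2.imwrite("pics/topc.png",cv2.resize(t[130:300,220:450],None,fx=3.4,fy=3.4,interpolation=cv2.INTER_CUBIC))
t=cv2.imread("pics/scene0.png"); cv2.imwrite("pics/scenec.png",cv2.resize(t[180:300,200:440],None,fx=3.3,fy=3.3,interpolation=cv2.INTER_CUBIC))
E
```

```text
(no output)
```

View pics/topc.png

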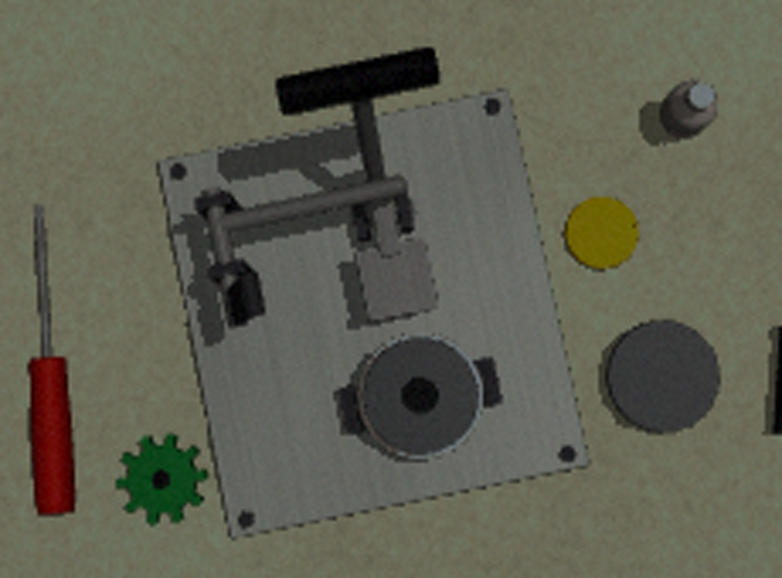

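View pics/scenec.png

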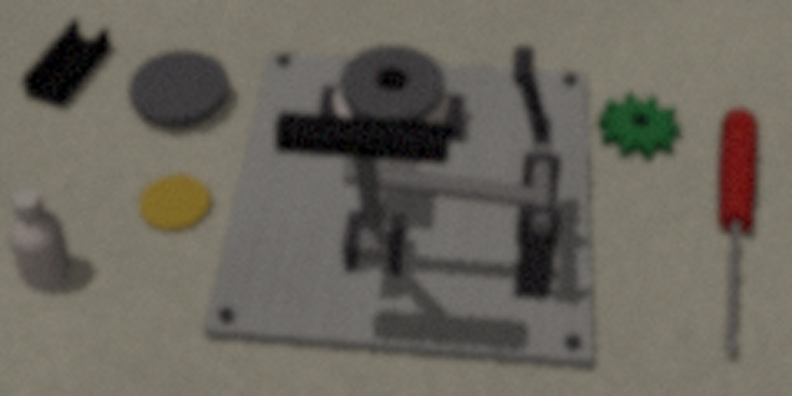

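```bash
cat > h.py <<'E'
import numpy as np
from station import ctrl
def ray(cam,uv,z):
    p=ctrl.camera_params(cam);K,R,t=[np.array(p[k],float) for k in("intrinsics","R","t")]
    d=R.T@np.linalg.solve(K,[uv[0],uv[1],1]);c=-R.T@t
    return c+d*(z-c[2])/d[2]
def proj(cam,X):
    p=ctrl.camera_params(cam);x=p["R"]@np.array(X,float)+p["t"];x=p["intrinsics"]@x;return x[:2]/x[2]
def fit(j,w):
    j=np.array(j,float);w=np.array(w)[:,:2];a=j-j.mean(0);b=w-w.mean(0)
    th=np.arctan2((a[:,0]*b[:,1]-a[:,1]*b[:,0]).sum(),(a*b).sum())
    R=np.array([[np.cos(th),-np.sin(th)],[np.sin(th),np.cos(th)]]);o=w.mean(0)-R@j.mean(0)
    return th,o,w-(j@R.T+o)
E
python3 - <<'E'
from h import *
T=lambda u,v:(220+u/3.4-.35,130+v/3.4-.35)
S=lambda u,v:(200+u/3.3-.35,180+v/3.3-.35)
J=[(130,138),(130,-98),(-120,-98),(-120,138)]
for cam,f,px in(("top",T,[(160,160),(508,92),(590,466),(232,538)]),("scene",S,[(595,362),(208,332),(268,58),(588,75)])):
    th,o,r=fit(J,[ray(cam,f(*p),12) for p in px]); print(cam,th,o,r.round(1).tolist())
    R=np.array([[np.cos(th),-np.sin(th)],[np.sin(th),np.cos(th)]])
    J2=lambda X:(R.T@(X[:2]-o)).round(1)
    if cam=="top":
        print("cap",J2(ray(cam,T(420,396),52)),"handle",J2(ray(cam,T(358,80),179)),"tip",[J2(ray(cam,T(*q),142)) for q in((232,327),(264,317),(240,290))])
    else:
        print("cap",J2(ray(cam,S(393,82),52)),"handle",J2(ray(cam,S(362,136),179)),"tip",J2(ray(cam,S(523,50),142)))
E
```

```text
top 0.20150153307960667 [514.413502    29.73533837] [[0.4, -1.4], [-1.9, 1.9], [0.5, 0.9], [1.0, -1.4]]
cap [-54.6   0.7] handle [123.1   0.5] tip [array([ 4.5, 98.9]), array([ 6.5, 79.8]), array([24.4, 90.4])]
scene 0.2116120385139752 [518.37568535  32.4052663 ] [[-0.1, -2.3], [-2.4, 1.1], [2.6, 1.2], [-0.0, -0.0]]
cap [-58.   -0.2] handle [117.   -2.8] tip [ 1.6 82.3]
```

Emit:
drive_tool:
  commands:
    - {"wz": -8.55, "claw": 1}
    - {"wz": -8.55, "claw": 1}
    - {"wz": -8.55, "claw": 1}
    - {"wz": -8.55, "claw": 1}
    - {"wz": -8.55, "claw": 1}
    - {"wz": -8.55, "claw": 1}
    - {"wz": -8.55, "claw": 1}
    - {"wz": -8.55, "claw": 1}
    - {"wz": -8.6, "claw": 1}
    - {"claw": 1}

```text
schema error: expected keys tx, ty, tz, wx, wy, wz, claw
```

Emit:
drive_tool:
  commands:
    - {"tx": 0.028, "ty": -0.036, "claw": 1}
    - {"tx": 0.028, "ty": -0.036, "claw": 1}
    - {"tx": 0.028, "ty": -0.036, "claw": 1}
    - {"tx": 0.028, "ty": -0.036, "claw": 1}
    - {"tx": 0.028, "ty": -0.036, "claw": 1}
    - {"tx": 0.028, "ty": -0.036, "claw": 1}
    - {"tx": 0.028, "ty": -0.036, "claw": 1}
    - {"tx": 0.028, "ty": -0.036, "claw": 1}
    - {"tx": 0.028, "ty": -0.036, "claw": 1}
    - {"claw": 1}

```text
schema error: expected keys tx, ty, tz, wx, wy, wz, claw
```

Emit:
drive_tool:
  commands:
    - {"tx": 0, "ty": 0, "tz": 0, "wx": 0, "wy": 0, "wz": -8.55, "claw": 1}
    - {"tx": 0, "ty": 0, "tz": 0, "wx": 0, "wy": 0, "wz": -8.55, "claw": 1}
    - {"tx": 0, "ty": 0, "tz": 0, "wx": 0, "wy": 0, "wz": -8.55, "claw": 1}
    - {"tx": 0, "ty": 0, "tz": 0, "wx": 0, "wy": 0, "wz": -8.55, "claw": 1}
    - {"tx": 0, "ty": 0, "tz": 0, "wx": 0, "wy": 0, "wz": -8.55, "claw": 1}
    - {"tx": 0, "ty": 0, "tz": 0, "wx": 0, "wy": 0, "wz": -8.55, "claw": 1}
    - {"tx": 0, "ty": 0, "tz": 0, "wx": 0, "wy": 0, "wz": -8.55, "claw": 1}
    - {"tx": 0, "ty": 0, "tz": 0, "wx": 0, "wy": 0, "wz": -8.55, "claw": 1}
    - {"tx": 0, "ty": 0, "tz": 0, "wx": 0, "wy": 0, "wz": -8.55, "claw": 1}

```text
clock: 1.0
tool_pos: [219.2, -476.9, 238.8]
tool_rot: [[0.978, 0.208, -0.0], [0.208, -0.978, 0.001], [-0.0, -0.001, -1.0]]
contact_force: [-0.4, -0.2, 0.1]
width: 0.001
```

Emit:
drive_tool:
  commands:
    - {"tx": 0.028, "ty": -0.036, "tz": 0, "wx": 0, "wy": 0, "wz": 0, "claw": 1}
    - {"tx": 0.028, "ty": -0.036, "tz": 0, "wx": 0, "wy": 0, "wz": 0, "claw": 1}
    - {"tx": 0.028, "ty": -0.036, "tz": 0, "wx": 0, "wy": 0, "wz": 0, "claw": 1}
    - {"tx": 0.028, "ty": -0.036, "tz": 0, "wx": 0, "wy": 0, "wz": 0, "claw": 1}
    - {"tx": 0.028, "ty": -0.036, "tz": 0, "wx": 0, "wy": 0, "wz": 0, "claw": 1}
    - {"tx": 0.028, "ty": -0.036, "tz": 0, "wx": 0, "wy": 0, "wz": 0, "claw": 1}
    - {"tx": 0.028, "ty": -0.036, "tz": 0, "wx": 0, "wy": 0, "wz": 0, "claw": 1}
    - {"tx": 0.028, "ty": -0.036, "tz": 0, "wx": 0, "wy": 0, "wz": 0, "claw": 1}
    - {"tx": 0.028, "ty": -0.036, "tz": 0, "wx": 0, "wy": 0, "wz": 0, "claw": 1}
    - {"tx": 0.028, "ty": -0.036, "tz": 0, "wx": 0, "wy": 0, "wz": 0, "claw": 1}

```text
clock: 2.0
tool_pos: [421.2, -66.1, 239.1]
tool_rot: [[0.979, 0.202, 0.0], [0.202, -0.979, -0.0], [-0.0, 0.0, -1.0]]
contact_force: [0.8, -1.4, 0.1]
width: -0.0
```

```bash
python3 - <<'E'
from h import *
import cv2
s=ctrl.read_state();print(s['clock'],s['tool_pos'])
im=ctrl.get_image("wrist");cv2.imwrite("pics/w1.png",im[:,:,::-1])
E
```

```text
2.0 [421.2221743  -66.08485281 239.12342646]
```

View pics/w1.png

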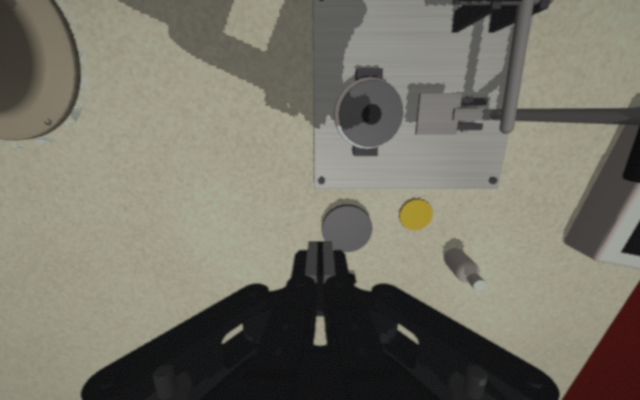

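```bash
python3 - <<'E'
from h import *
a=ray("wrist",(314.5,188),12);b=ray("wrist",(507,187.5),12);c=ray("wrist",(370,113.5),52)
d=b-a;print(a,b,np.linalg.norm(d),np.arctan2(d[1],d[0]),c)
th=.204;R=np.array([[np.cos(th),-np.sin(th)],[np.sin(th),np.cos(th)]])
print(R.T@(c[:2]-[515.5,30.5]), R.T@(a[:2]-[515.5,30.5]))
t=ctrl.read_state()['tool_pos'];print(R.T@(c[:2]-t[:2]))
E
```

```text
[419.57911875 -81.84523769  12.        ] [675.96180596 -27.07816477  12.        ] 262.16695935377254 0.2104515486207188 [461.40745407  26.17944291  52.        ]
[-53.84617927   6.72753426] [-116.69166852  -90.58323459]
[55.21904908 77.50921934]
```

```bash
python3 - <<'E'
from h import *
import cv2
t=ctrl.read_state();p=t['tool_pos'];print(t['clock'],p, t['contact_force'])
a=ray("wrist",(314.5,188),12);b=ray("wrist",(507,187.5),12);
im=ctrl.get_image("wrist");cv2.imwrite("pics/w2.png",im[:,:,::-1])
R=t['tool_rot'];print(R.T@(np.array([461.6,20,60])-p))
E
```

```text
2.05 [423.03586127 -60.90926664 238.9355255 ] [ 0.32052096  4.56416699 -1.25236587]
[ 54.21744522 -70.63278895 179.22863127]
```

View pics/w2.png

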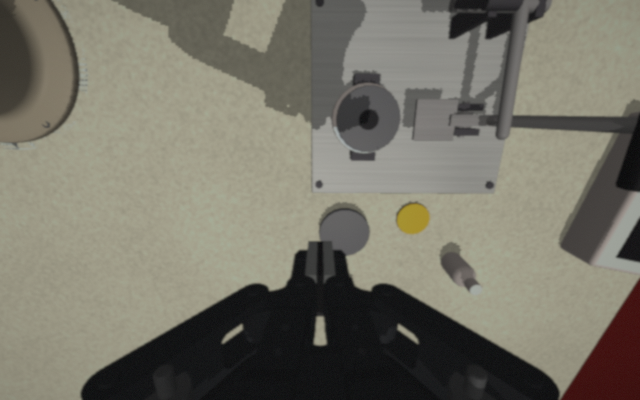

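```bash
python3 - <<'E'
from h import *
t=ctrl.read_state();p=t['tool_pos'];print(t['clock'],p)
a=ray("wrist",(312.5,192.5),12);b=ray("wrist",(497,192.5),12);c=ray("wrist",(367.5,118),52)
d=b-a;print(a,b,np.linalg.norm(d),np.arctan2(d[1],d[0]),c)
R=t['tool_rot'];print(R.T@(np.array([461.6,20,60])-p),R)
E
```

```text
2.1 [421.9846216  -63.740921   238.83475371]
[416.87832473 -91.89766889  12.        ] [663.76054335 -39.4034418   12.        ] 252.40141391665333 0.209508459016471 [458.47941249  17.81511919  52.        ]
[ 56.21361861 -73.38641642 178.93644726] [[ 9.78074487e-01  2.08254853e-01 -4.61898486e-04]
 [ 2.08255309e-01 -9.78073446e-01  1.43532124e-03]
 [-1.52858030e-04 -1.50004390e-03 -9.99998863e-01]]
```

Emit:
drive_tool:
  commands:
    - {"tx": 0.028, "ty": -0.036, "tz": 0.02, "wx": 0, "wy": 0, "wz": 0, "claw": 1}
    - {"tx": 0.0275, "ty": -0.037, "tz": 0.03, "wx": 0, "wy": 0, "wz": 0, "claw": 1}
    - {"tx": 0, "ty": 0, "tz": 0.04, "wx": 0, "wy": 0, "wz": 0, "claw": 1}
    - {"tx": 0, "ty": 0, "tz": 0.04, "wx": 0, "wy": 0, "wz": 0, "claw": 1}
    - {"tx": 0, "ty": 0, "tz": 0.03, "wx": 0, "wy": 0, "wz": 0, "claw": 1}
    - {"tx": 0, "ty": 0, "tz": 0.01, "wx": 0, "wy": 0, "wz": 0, "claw": 1}
    - {"tx": 0, "ty": 0, "tz": 0, "wx": 0, "wy": 0, "wz": 0, "claw": 1}
    - {"tx": 0, "ty": 0, "tz": 0, "wx": 0, "wy": 0, "wz": 0, "claw": 1}

```text
clock: 2.9
tool_pos: [459.7, 10.5, 73.7]
tool_rot: [[0.98, 0.201, 0.002], [0.201, -0.98, -0.0], [0.002, 0.001, -1.0]]
contact_force: [0.3, -0.6, -0.0]
width: -0.004
```

```bash
python3 - <<'E'
from h import *
import cv2
im=ctrl.get_image("wrist");cv2.imwrite("pics/w3.png",im[:,:,::-1])
E
```

```text
(no output)
```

View pics/w3.png

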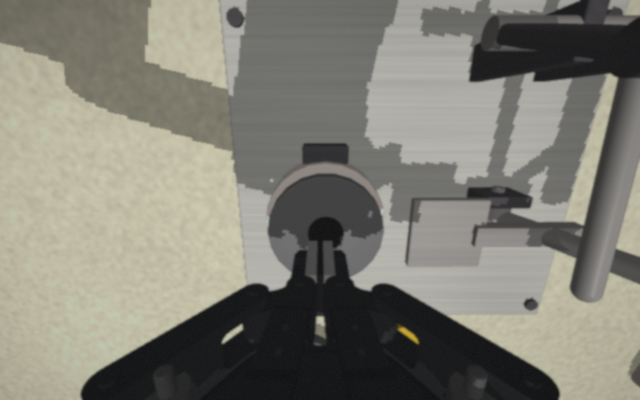

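Emit:
drive_tool:
  commands:
    - {"tx": 0.003, "ty": -0.0085, "tz": 0.004, "wx": 0, "wy": 0, "wz": 0, "claw": 1}
    - {"tx": 0, "ty": 0, "tz": 0.005, "wx": 0, "wy": 0, "wz": 0, "claw": 1}
    - {"tx": 0, "ty": 0, "tz": 0.003, "wx": 0, "wy": 0, "wz": 0, "claw": 1}
    - {"tx": 0, "ty": 0, "tz": 0.003, "wx": 0, "wy": 0, "wz": 0, "claw": 1}
    - {"tx": 0, "ty": 0, "tz": 0.002, "wx": 0, "wy": 0, "wz": 0, "claw": 1}
    - {"tx": 0, "ty": 0, "tz": 0, "wx": 0, "wy": 0, "wz": 0, "claw": 1}

```text
clock: 3.55
tool_pos: [460.4, 20.2, 55.3]
tool_rot: [[0.979, 0.202, 0.001], [0.202, -0.979, 0.001], [0.001, -0.0, -1.0]]
contact_force: [0.4, 1.9, 2.4]
width: -0.001
```

Emit:
drive_tool:
  commands:
    - {"tx": 0, "ty": 0, "tz": 0.001, "wx": 0, "wy": 0, "wz": 0, "claw": 1}
    - {"tx": 0, "ty": 0, "tz": 0.001, "wx": 0, "wy": 0, "wz": 0, "claw": 1}
    - {"tx": 0, "ty": 0, "tz": 0, "wx": 0, "wy": 0, "wz": 0, "claw": 1}
    - {"tx": 0, "ty": 0, "tz": 0, "wx": 0, "wy": 0, "wz": 0, "claw": 1}

```text
clock: 3.95
tool_pos: [460.4, 20.1, 54.0]
tool_rot: [[0.979, 0.202, 0.001], [0.202, -0.979, 0.001], [0.001, -0.0, -1.0]]
contact_force: [-2.6, 2.8, 8.7]
width: -0.001
```

Emit:
drive_tool:
  commands:
    - {"tx": 0, "ty": 0, "tz": 0.001, "wx": 0, "wy": 0, "wz": 0, "claw": 1}
    - {"tx": 0, "ty": 0, "tz": 0, "wx": 0, "wy": 0, "wz": 0, "claw": 1}
    - {"tx": 0, "ty": 0, "tz": 0, "wx": 0, "wy": 0, "wz": 0, "claw": 1}

```text
clock: 4.25
tool_pos: [460.5, 20.1, 53.9]
tool_rot: [[0.979, 0.202, 0.001], [0.202, -0.979, 0.001], [0.001, -0.0, -1.0]]
contact_force: [-6.5, 3.0, 16.9]
width: -0.0
```

Emit:
drive_tool:
  commands:
    - {"tx": 0, "ty": 0, "tz": 0.001, "wx": 0, "wy": 0, "wz": 0, "claw": 1}
    - {"tx": 0, "ty": 0, "tz": 0, "wx": 0, "wy": 0, "wz": 0, "claw": 1}
    - {"tx": 0, "ty": 0, "tz": 0, "wx": 0, "wy": 0, "wz": 0, "claw": 1}

```text
clock: 4.55
tool_pos: [460.6, 20.2, 53.8]
tool_rot: [[0.979, 0.202, 0.001], [0.202, -0.979, 0.0], [0.001, -0.0, -1.0]]
contact_force: [-10.1, 2.9, 23.9]
width: 0.003
```

Emit:
drive_tool:
  commands:
    - {"tx": 0, "ty": 0, "tz": -0.01, "wx": 0, "wy": 0, "wz": 0, "claw": 1}
    - {"tx": 0, "ty": 0, "tz": -0.04, "wx": 0, "wy": 0, "wz": 0, "claw": 1}
    - {"tx": 0, "ty": 0, "tz": -0.04, "wx": 0, "wy": 0, "wz": 0, "claw": 1}
    - {"tx": 0, "ty": 0, "tz": -0.04, "wx": 0, "wy": 0, "wz": 0, "claw": 1}
    - {"tx": 0, "ty": 0, "tz": -0.03, "wx": 0, "wy": 0, "wz": 0, "claw": 1}
    - {"tx": 0.025, "ty": -0.018, "tz": 0, "wx": 0, "wy": 0, "wz": 0, "claw": 1}
    - {"tx": 0.025, "ty": -0.018, "tz": 0, "wx": 0, "wy": 0, "wz": 0, "claw": 1}
    - {"tx": 0.025, "ty": -0.018, "tz": 0, "wx": 0, "wy": 0, "wz": 0, "claw": 1}
    - {"tx": 0, "ty": 0, "tz": 0, "wx": 0, "wy": 0, "wz": 0, "claw": 1}
    - {"tx": 0, "ty": 0, "tz": 0, "wx": 0, "wy": 0, "wz": 0, "claw": 1}

```text
clock: 5.55
tool_pos: [522.4, 87.8, 210.2]
tool_rot: [[0.979, 0.202, -0.002], [0.202, -0.979, -0.001], [-0.002, 0.0, -1.0]]
contact_force: [-0.4, -1.0, -0.2]
width: 0.006
```

```bash
python3 - <<'E'
from h import *
import cv2
s=ctrl.read_state();print(s['tool_pos'],s['contact_force'])
im=ctrl.get_image("wrist");cv2.imwrite("pics/w4.png",im[:,:,::-1])
t=ctrl.get_image("scene")[:,:,::-1];cv2.imwrite("pics/s4.png",cv2.resize(t[80:300,200:440],None,fx=2.7,fy=2.7,interpolation=cv2.INTER_CUBIC))
E
```

```text
[522.38707896  87.8212663  210.2361579 ] [-0.43747108 -0.95715835 -0.16601629]
```

View pics/w4.png

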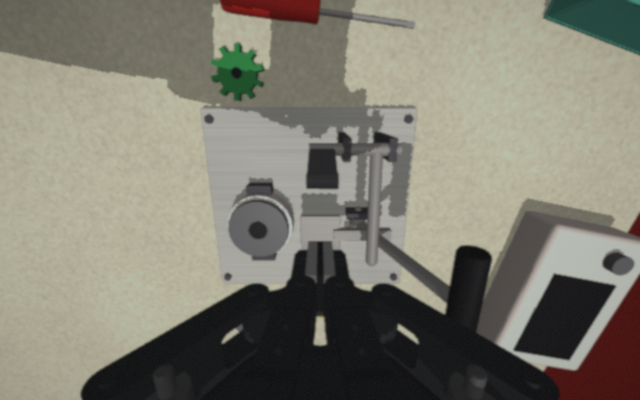

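View pics/s4.png

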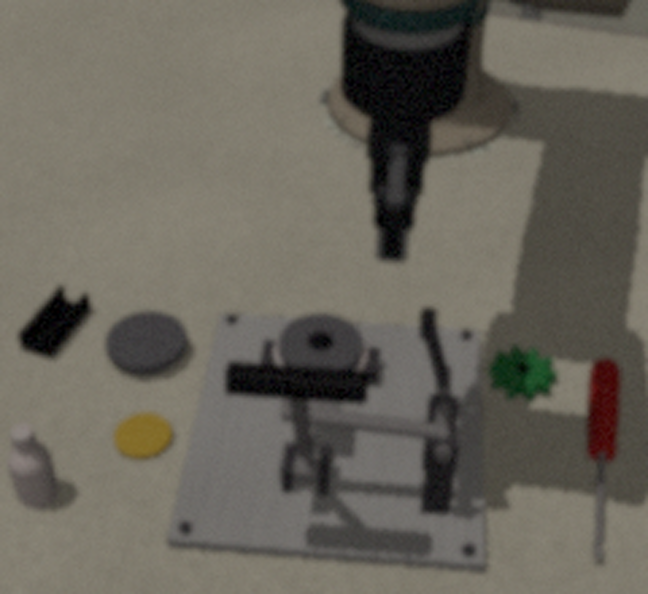

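```bash
python3 - <<'E'
from h import *
s=ctrl.read_state();p=s['tool_pos'];R=s['tool_rot']
for uv,z in(((322.5,187),138),((322.5,180),143),((259,230),46),((306,180),142),((339,180),142)):
    print(uv,(R.T@(ray("wrist",uv,z)-p)).round(1))
E
```

```text
(322.5, 187) [  1.4 -22.9  72.8]
(322.5, 180) [  1.3 -29.8  67.8]
(259, 230) [-73.   55.  164.9]
(306, 180) [-11.2 -29.5  68.8]
(339, 180) [ 13.9 -29.5  68.8]
```

Emit:
drive_tool:
  commands:
    - {"tx": 0.001, "ty": 0, "tz": 0.03, "wx": 0, "wy": 0, "wz": 0, "claw": 1}
    - {"tx": 0, "ty": 0, "tz": 0.03, "wx": 0, "wy": 0, "wz": 0, "claw": 1}
    - {"tx": 0, "ty": 0, "tz": 0.025, "wx": 0, "wy": 0, "wz": 0, "claw": 1}
    - {"tx": 0, "ty": 0, "tz": 0, "wx": 0, "wy": 0, "wz": 0, "claw": 1}
    - {"tx": 0, "ty": -0.006, "tz": 0, "wx": 0, "wy": 0, "wz": 0, "claw": 1}
    - {"tx": 0, "ty": -0.006, "tz": 0, "wx": 0, "wy": 0, "wz": 0, "claw": 1}
    - {"tx": 0, "ty": -0.006, "tz": 0, "wx": 0, "wy": 0, "wz": 0, "claw": 1}
    - {"tx": 0, "ty": -0.006, "tz": 0, "wx": 0, "wy": 0, "wz": 0, "claw": 1}
    - {"tx": 0, "ty": -0.006, "tz": 0, "wx": 0, "wy": 0, "wz": 0, "claw": 1}

```text
clock: 6.55
tool_pos: [517.9, 117.9, 126.9]
tool_rot: [[0.979, 0.202, 0.002], [0.202, -0.979, -0.0], [0.002, 0.0, -1.0]]
contact_force: [0.4, -2.0, 0.8]
width: -0.002
```

```bash
python3 - <<'E'
from h import *
import cv2
s=ctrl.read_state();print(s['tool_pos'],s['contact_force'])
t=ctrl.get_image("scene")[:,:,::-1];cv2.imwrite("pics/s5.png",cv2.resize(t[100:300,240:440],None,fx=3,fy=3,interpolation=cv2.INTER_CUBIC))
E
```

```text
[517.88301105 117.9387412  126.94709685] [ 0.38760969 -2.01857582  0.78270514]
```

View pics/s5.png

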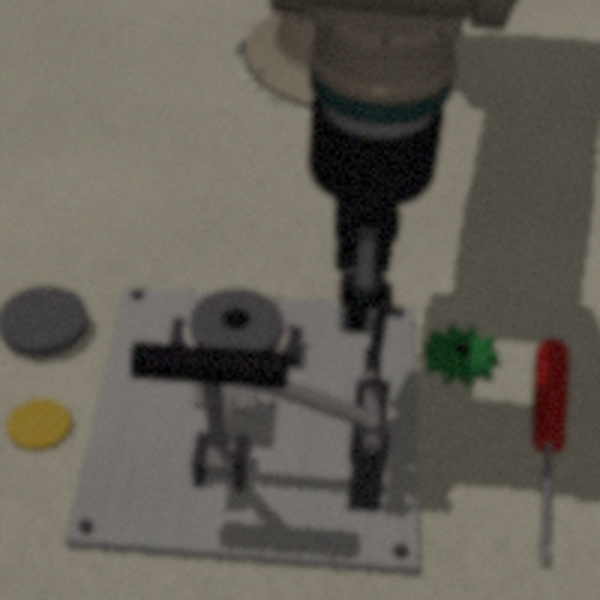

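Emit:
drive_tool:
  commands:
    - {"tx": 0, "ty": -0.006, "tz": 0, "wx": 0, "wy": 0, "wz": 0, "claw": 1}
    - {"tx": 0, "ty": -0.006, "tz": 0, "wx": 0, "wy": 0, "wz": 0, "claw": 1}
    - {"tx": 0, "ty": -0.006, "tz": 0, "wx": 0, "wy": 0, "wz": 0, "claw": 1}
    - {"tx": 0, "ty": -0.005, "tz": 0, "wx": 0, "wy": 0, "wz": 0, "claw": 1}
    - {"tx": 0, "ty": -0.003, "tz": 0, "wx": 0, "wy": 0, "wz": 0, "claw": 1}
    - {"tx": 0, "ty": -0.002, "tz": 0, "wx": 0, "wy": 0, "wz": 0, "claw": 1}
    - {"tx": 0, "ty": 0, "tz": 0, "wx": 0, "wy": 0, "wz": 0, "claw": 1}
    - {"tx": 0, "ty": 0, "tz": 0, "wx": 0, "wy": 0, "wz": 0, "claw": 1}

```text
clock: 7.4
tool_pos: [511.8, 145.3, 126.0]
tool_rot: [[0.979, 0.202, -0.0], [0.202, -0.979, 0.001], [0.0, -0.001, -1.0]]
contact_force: [0.3, -0.2, -0.2]
width: 0.002
```

```bash
python3 - <<'E'
from h import *
import cv2
s=ctrl.read_state();print(s['tool_pos'],s['contact_force'])
t=ctrl.get_image("scene")[:,:,::-1];cv2.imwrite("pics/s6.png",cv2.resize(t[100:300,240:440],None,fx=3,fy=3,interpolation=cv2.INTER_CUBIC))
E
```

```text
[511.75658527 145.32745156 126.02816571] [ 0.33046337 -0.19034755 -0.15090374]
```

View pics/s6.png

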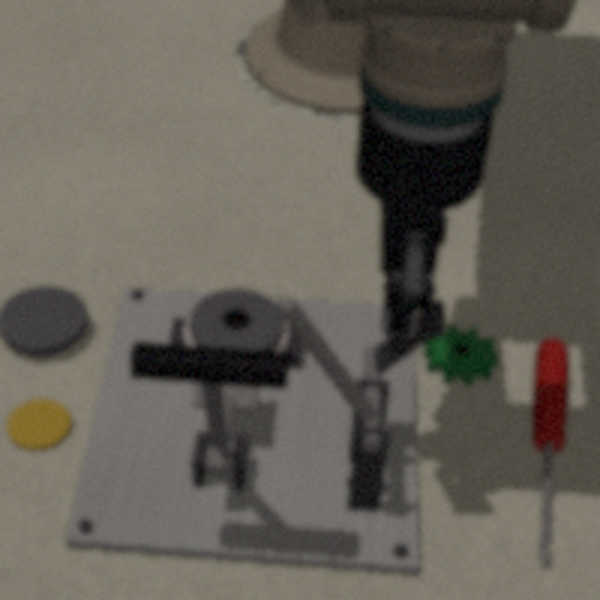

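Emit:
drive_tool:
  commands:
    - {"tx": 0, "ty": -0.003, "tz": 0, "wx": 0, "wy": 0, "wz": 0, "claw": 1}
    - {"tx": 0, "ty": -0.003, "tz": 0, "wx": 0, "wy": 0, "wz": 0, "claw": 1}
    - {"tx": 0, "ty": -0.002, "tz": 0, "wx": 0, "wy": 0, "wz": 0, "claw": 1}
    - {"tx": 0, "ty": 0, "tz": 0, "wx": 0, "wy": 0, "wz": 0, "claw": 1}
    - {"tx": 0, "ty": 0, "tz": 0, "wx": 0, "wy": 0, "wz": 0, "claw": 1}

```text
clock: 7.95
tool_pos: [510.3, 153.0, 126.1]
tool_rot: [[0.979, 0.202, 0.0], [0.202, -0.979, 0.001], [0.0, -0.0, -1.0]]
contact_force: [-0.4, -0.3, 0.6]
width: -0.004
```

Emit:
drive_tool:
  commands:
    - {"tx": 0, "ty": -0.002, "tz": 0, "wx": 0, "wy": 0, "wz": 0, "claw": 1}
    - {"tx": 0, "ty": -0.001, "tz": 0, "wx": 0, "wy": 0, "wz": 0, "claw": 1}
    - {"tx": 0, "ty": 0, "tz": 0, "wx": 0, "wy": 0, "wz": 0, "claw": 1}
    - {"tx": 0, "ty": 0, "tz": 0, "wx": 0, "wy": 0, "wz": 0, "claw": 1}

```text
clock: 8.35
tool_pos: [509.6, 155.7, 126.0]
tool_rot: [[0.979, 0.202, -0.0], [0.202, -0.979, 0.0], [-0.0, -0.0, -1.0]]
contact_force: [0.1, -0.3, 0.1]
width: -0.001
```

```bash
python3 - <<'E'
from h import *
import cv2
s=ctrl.read_state();print(s['tool_pos'],s['contact_force'])
t=ctrl.get_image("scene")[:,:,::-1];cv2.imwrite("pics/s7.png",cv2.resize(t[100:300,240:440],None,fx=3,fy=3,interpolation=cv2.INTER_CUBIC))
E
```

```text
[509.63191554 155.70664346 125.99097153] [ 0.07710417 -0.34161494  0.06358722]
```

View pics/s7.png

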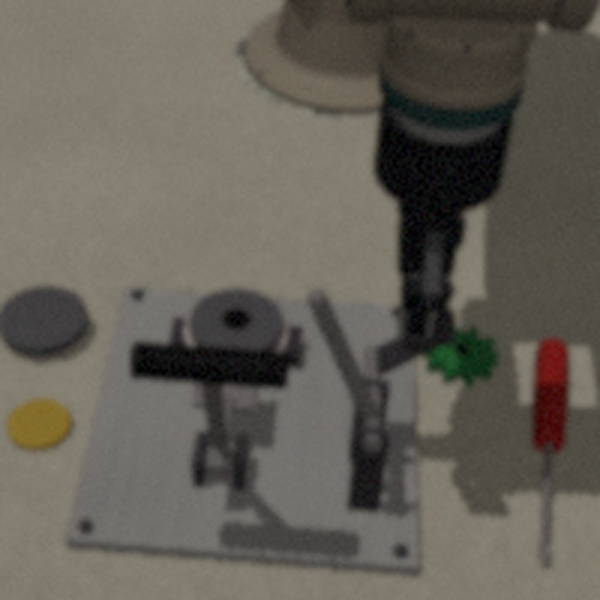

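Emit:
drive_tool:
  commands:
    - {"tx": 0, "ty": -0.002, "tz": 0, "wx": 0, "wy": 0, "wz": 0, "claw": 1}
    - {"tx": 0, "ty": -0.001, "tz": 0, "wx": 0, "wy": 0, "wz": 0, "claw": 1}
    - {"tx": 0, "ty": 0, "tz": 0, "wx": 0, "wy": 0, "wz": 0, "claw": 1}

```text
clock: 8.7
tool_pos: [509.5, 157.1, 126.4]
tool_rot: [[0.98, 0.201, 0.001], [0.201, -0.98, -0.003], [0.0, 0.003, -1.0]]
contact_force: [1.1, -8.9, 2.5]
width: -0.002
```

Emit:
drive_tool:
  commands:
    - {"tx": 0, "ty": -0.001, "tz": 0, "wx": 0, "wy": 0, "wz": 0, "claw": 1}
    - {"tx": 0, "ty": -0.001, "tz": 0, "wx": 0, "wy": 0, "wz": 0, "claw": 1}
    - {"tx": 0, "ty": 0, "tz": 0, "wx": 0, "wy": 0, "wz": 0, "claw": 1}

```text
clock: 9.0
tool_pos: [509.4, 157.8, 126.6]
tool_rot: [[0.98, 0.2, 0.002], [0.2, -0.98, -0.006], [0.001, 0.006, -1.0]]
contact_force: [1.6, -13.7, 4.6]
width: -0.001
```

Emit:
drive_tool:
  commands:
    - {"tx": 0, "ty": 0.006, "tz": 0, "wx": 0, "wy": 0, "wz": 0, "claw": 1}
    - {"tx": 0, "ty": 0.004, "tz": -0.035, "wx": 0, "wy": 0, "wz": 0, "claw": 1}
    - {"tx": 0, "ty": 0, "tz": -0.045, "wx": 0, "wy": 0, "wz": 0, "claw": 1}
    - {"tx": 0, "ty": 0, "tz": -0.045, "wx": 0, "wy": 0, "wz": 0, "claw": 1}
    - {"tx": 0, "ty": 0, "tz": -0.01, "wx": 0, "wy": 0, "wz": 0, "claw": 1}
    - {"tx": 0, "ty": 0, "tz": 0, "wx": 0, "wy": 0, "wz": 0, "claw": 1}
    - {"tx": 0, "ty": 0, "tz": 0, "wx": 0, "wy": 0, "wz": 0, "claw": 1}

```text
clock: 9.7
tool_pos: [510.2, 150.9, 259.3]
tool_rot: [[0.979, 0.202, -0.002], [0.202, -0.979, -0.0], [-0.002, -0.0, -1.0]]
contact_force: [-0.2, -0.7, -0.8]
width: -0.001
```

```bash
python3 - <<'E'
from h import *
import cv2
s=ctrl.read_state();print(s['tool_pos'],s['contact_force'],s['tool_rot'])
p=s['tool_pos'];th=.205;R=np.array([[np.cos(th),-np.sin(th)],[np.sin(th),np.cos(th)]]);o=np.array([515,30.8]);print("jig",R.T@(p[:2]-o))
im=ctrl.get_image("wrist");cv2.imwrite("pics/w8.png",im[:,:,::-1])
t=ctrl.get_image("scene")[:,:,::-1];cv2.imwrite("pics/s8.png",cv2.resize(t[100:300,240:440],None,fx=3,fy=3,interpolation=cv2.INTER_CUBIC))
E
```

```text
[510.19831392 150.9370768  259.30449014] [-0.17078816 -0.69846486 -0.83961724] [[ 9.79370111e-01  2.02060900e-01 -2.36180556e-03]
 [ 2.02061181e-01 -9.79372893e-01 -1.21530848e-04]
 [-2.33764498e-03 -3.58205541e-04 -9.99997204e-01]]
jig [ 19.75482002 118.59899029]
```

View pics/w8.png

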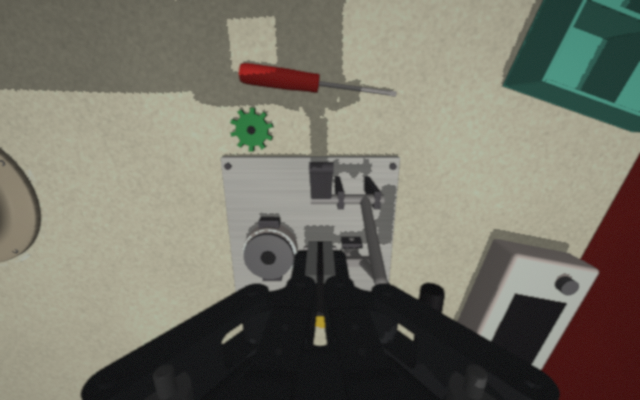

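View pics/s8.png

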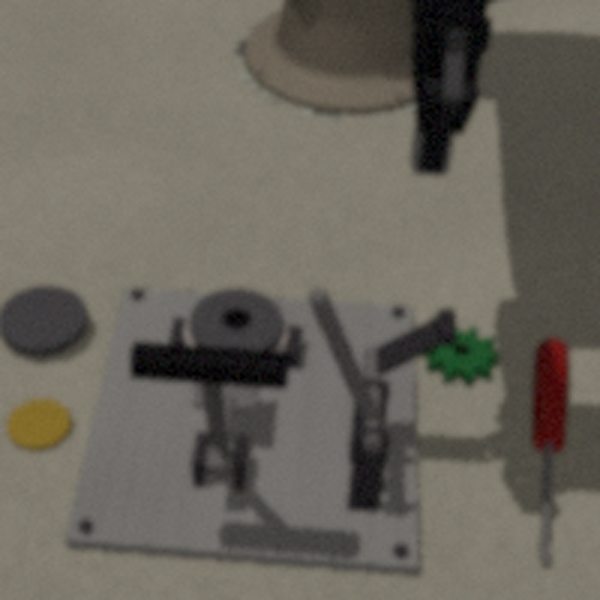

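```bash
python3 - <<'E'
from h import *
th=.205;R=np.array([[np.cos(th),-np.sin(th)],[np.sin(th),np.cos(th)]]);o=np.array([515,30.8])
for phi in(.85,.8,.7):
    P=[20,100+60*np.sin(phi),85+60*np.cos(phi)];w=[*(o+R@P[:2]),P[2]];print(phi,(proj("scene",w)-[240,100])*3, proj("wrist",w))
for a in(1.2,1.1,1.0):
    P=[71,100-110*np.cos(a),85+110*np.sin(a)];w=[*(o+R@P[:2]),P[2]];print(a,(proj("scene",w)-[240,100])*3)
E
```

```text
0.85 [446.47767116 325.74499885] [321.56357382 167.16760978]
0.8 [443.7769892  323.12573341] [321.56742397 169.64728207]
0.7 [437.79970553 318.17937191] [321.57482935 174.93437228]
1.2 [319.32673889 299.7559045 ]
1.1 [302.11424138 304.15993714]
1.0 [285.84597238 309.76076397]
```

Emit:
drive_tool:
  commands:
    - {"tx": 0.026, "ty": 0.028, "tz": 0, "wx": 0, "wy": 0, "wz": 0, "claw": 0}
    - {"tx": 0.026, "ty": 0.028, "tz": 0, "wx": 0, "wy": 0, "wz": 0, "claw": 0}
    - {"tx": 0.026, "ty": 0.028, "tz": 0, "wx": 0, "wy": 0, "wz": 0, "claw": 0}
    - {"tx": 0.026, "ty": 0.028, "tz": 0, "wx": 0, "wy": 0, "wz": 0, "claw": 0}
    - {"tx": 0.025, "ty": 0.027, "tz": 0, "wx": 0, "wy": 0, "wz": 0, "claw": 0}
    - {"tx": 0, "ty": 0, "tz": 0, "wx": 0, "wy": -5, "wz": 0, "claw": 0}
    - {"tx": 0, "ty": 0, "tz": 0, "wx": 0, "wy": -5, "wz": 0, "claw": 0}
    - {"tx": 0, "ty": 0, "tz": 0, "wx": 0, "wy": -5, "wz": 0, "claw": 0}
    - {"tx": 0, "ty": 0, "tz": 0, "wx": 0, "wy": -5, "wz": 0, "claw": 0}
    - {"tx": 0, "ty": 0, "tz": 0, "wx": 0, "wy": 0, "wz": 0, "claw": 0}

```text
clock: 10.8
tool_pos: [665.6, 40.9, 254.4]
tool_rot: [[0.917, 0.202, -0.344], [0.19, -0.979, -0.069], [-0.351, -0.002, -0.936]]
contact_force: [0.2, -0.1, -1.4]
width: 1.0
```

```bash
python3 - <<'E'
from h import *
import cv2
im=ctrl.get_image("wrist");cv2.imwrite("pics/w9.png",im[:,:,::-1])
s=ctrl.read_state();print(s['tool_pos'],s['contact_force'],s['tool_rot'],s['joint_positions'],s['width'])
p=s['tool_pos'];th=.205;R=np.array([[np.cos(th),-np.sin(th)],[np.sin(th),np.cos(th)]]);o=np.array([515,30.8]);print("jig",R.T@(p[:2]-o))
w=np.array([*(o+R@[117.8,-20]),168.7]);print("to grasp TCP, tool frame",s['tool_rot'].T@(w-p))
for y in(-45,45):
  print(proj("wrist",[*(o+R@[121.6,y]),179]),proj("wrist",[*(o+R@[-55,0]),46]))
t=ctrl.get_image("scene")[:,:,::-1];cv2.imwrite("pics/s9.png",cv2.resize(t[100:300,240:440],None,fx=3,fy=3,interpolation=cv2.INTER_CUBIC))
E
```

```text
[665.54141568  40.82809125 256.20929423] [ 0.14207279 -0.17416909 -0.15391136] [[ 0.9185928   0.20197958 -0.33969326]
 [ 0.18984756 -0.97938906 -0.0689563 ]
 [-0.34661963 -0.00114717 -0.93800507]] [  1.71436853  46.44946721  24.43306061  -4.33941392 129.0476671
 -12.09247889] 1.0039615191513318
jig [149.4306167  -20.82717554]
to grasp TCP, tool frame [ 0.6618304  -0.67550826 93.04924706]
[322.01870843 236.97525702] [239.13051278 153.6099255 ]
[322.15777466 130.05472648] [239.13051278 153.6099255 ]
```

View pics/w9.png

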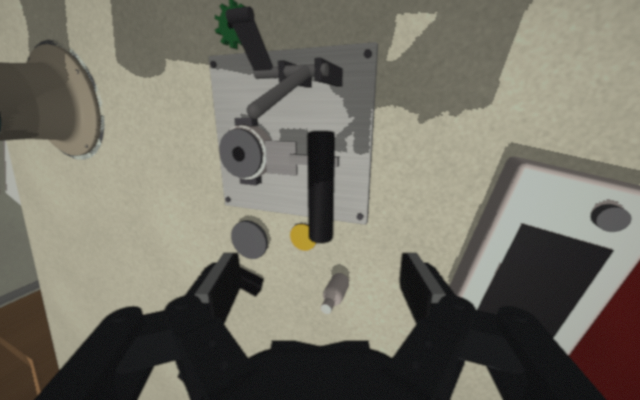

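View pics/s9.png

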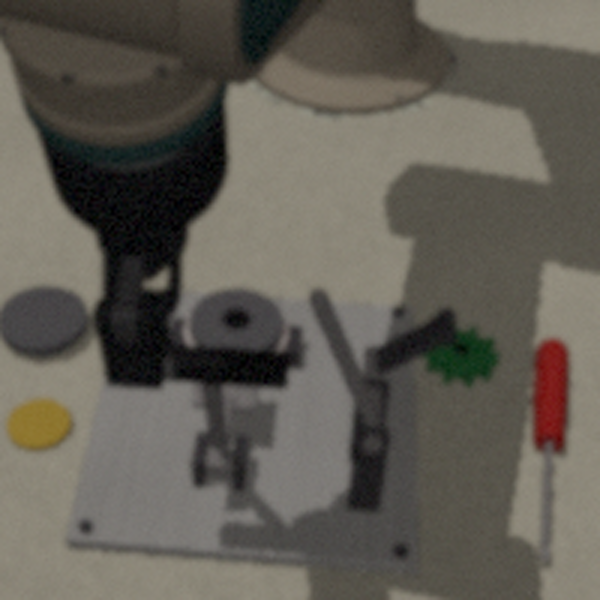

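Emit:
drive_tool:
  commands:
    - {"tx": 0, "ty": 0, "tz": 0.03, "wx": 0, "wy": 0, "wz": 0, "claw": 0}
    - {"tx": 0, "ty": 0, "tz": 0.03, "wx": 0, "wy": 0, "wz": 0, "claw": 0}
    - {"tx": 0, "ty": 0, "tz": 0.02, "wx": 0, "wy": 0, "wz": 0, "claw": 0}
    - {"tx": 0, "ty": 0, "tz": 0.012, "wx": 0, "wy": 0, "wz": 0, "claw": 0}
    - {"tx": 0, "ty": 0, "tz": 0, "wx": 0, "wy": 0, "wz": 0, "claw": 0}
    - {"tx": 0, "ty": 0, "tz": 0, "wx": 0, "wy": 0, "wz": 0, "claw": 0}

```text
clock: 11.5
tool_pos: [634.1, 34.2, 176.4]
tool_rot: [[0.922, 0.201, -0.332], [0.189, -0.979, -0.069], [-0.339, 0.0, -0.941]]
contact_force: [0.3, 0.3, 0.4]
width: 0.997
```

Emit:
drive_tool:
  commands:
    - {"tx": 0, "ty": 0, "tz": 0, "wx": 0, "wy": 0, "wz": 0, "claw": 1}
    - {"tx": 0, "ty": 0, "tz": 0, "wx": 0, "wy": 0, "wz": 0, "claw": 1}
    - {"tx": 0, "ty": 0, "tz": 0, "wx": 0, "wy": 0, "wz": 0, "claw": 1}
    - {"tx": 0, "ty": 0, "tz": 0, "wx": 0, "wy": 0, "wz": 0, "claw": 1}
    - {"tx": 0, "ty": 0, "tz": 0, "wx": 0, "wy": 0, "wz": 0, "claw": 1}
    - {"tx": 0, "ty": 0, "tz": 0, "wx": 0, "wy": 0, "wz": 0, "claw": 1}
    - {"tx": 0, "ty": 0, "tz": 0, "wx": 0, "wy": 0, "wz": 0, "claw": 1}
    - {"tx": 0, "ty": 0, "tz": 0, "wx": 0, "wy": 0, "wz": 0, "claw": 1}

```text
clock: 12.3
tool_pos: [635.2, 34.4, 174.8]
tool_rot: [[0.922, 0.202, -0.332], [0.19, -0.979, -0.069], [-0.339, 0.0, -0.941]]
contact_force: [6.2, 1.8, 0.5]
width: 0.235
```

```bash
python3 - <<'E'
from h import *
import cv2
im=ctrl.get_image("wrist");cv2.imwrite("pics/w10.png",im[:,:,::-1])
s=ctrl.read_state();print(s['tool_pos'],s['contact_force'],s['moment'],s['tool_rot'],s['width'])
p=s['tool_pos'];th=.205;R=np.array([[np.cos(th),-np.sin(th)],[np.sin(th),np.cos(th)]]);o=np.array([515,30.8]);print("jig",R.T@(p[:2]-o))
g=p-11*s['tool_rot'][:,2];print("grasp jig",R.T@(g[:2]-o),g[2])
t=ctrl.get_image("scene")[:,:,::-1];cv2.imwrite("pics/s10.png",cv2.resize(t[100:300,240:440],None,fx=3,fy=3,interpolation=cv2.INTER_CUBIC))
E
```

```text
[635.2419694   34.45928707 174.8152472 ] [ 6.41888591  0.42415092 -0.03979187] [ 0.16823595 -1.03735094  0.02277624] [[ 9.21535530e-01  2.01993137e-01 -3.31618817e-01]
 [ 1.89913544e-01 -9.79386843e-01 -6.88059351e-02]
 [-3.38681433e-01  4.28209237e-04 -9.40901006e-01]] 0.23790207365478805
jig [118.46913161 -20.89465101]
grasp jig [122.19463003 -20.89620744] 185.16515826394286
```

View pics/w10.png

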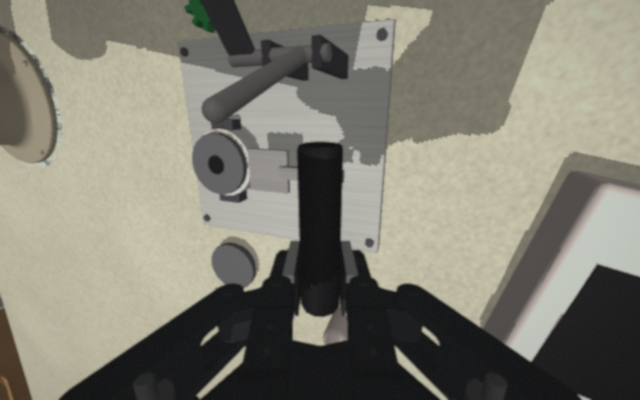

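Emit:
drive_tool:
  commands:
    - {"tx": -0.0048, "ty": 0, "tz": 0.0001, "wx": 0, "wy": 1.72, "wz": 0, "claw": 1}
    - {"tx": -0.0048, "ty": 0, "tz": 0.0001, "wx": 0, "wy": 1.72, "wz": 0, "claw": 1}
    - {"tx": -0.0048, "ty": 0, "tz": 0.0001, "wx": 0, "wy": 1.72, "wz": 0, "claw": 1}
    - {"tx": -0.0048, "ty": 0, "tz": 0.0001, "wx": 0, "wy": 1.72, "wz": 0, "claw": 1}
    - {"tx": -0.0048, "ty": 0, "tz": 0.0001, "wx": 0, "wy": 1.72, "wz": 0, "claw": 1}
    - {"tx": -0.0048, "ty": 0, "tz": 0.0001, "wx": 0, "wy": 1.72, "wz": 0, "claw": 1}
    - {"tx": -0.0048, "ty": 0, "tz": 0.0001, "wx": 0, "wy": 1.72, "wz": 0, "claw": 1}
    - {"tx": -0.0048, "ty": 0, "tz": 0.0001, "wx": 0, "wy": 1.72, "wz": 0, "claw": 1}

```text
clock: 13.2
tool_pos: [598.6, 26.9, 183.2]
tool_rot: [[0.974, 0.202, -0.102], [0.201, -0.979, -0.021], [-0.104, 0.0, -0.995]]
contact_force: [6.9, 0.5, -2.5]
width: 0.233
```

```bash
cat > st.py <<'E'
from h import *
import cv2,sys
n=sys.argv[1]
s=ctrl.read_state();print(s['clock'],s['tool_pos'],s['contact_force'],s['moment'],s['width'],"tilt",np.arcsin(s['tool_rot'][2,0]))
p=s['tool_pos'];th=.205;R=np.array([[np.cos(th),-np.sin(th)],[np.sin(th),np.cos(th)]]);o=np.array([515,30.8])
g=p-5*s['tool_rot'][:,2];j=R.T@(g[:2]-o);print("bar jig",j,g[2],"radius",np.hypot(j[0]-65,g[2]-24),"lever",.35-np.arctan2(j[0]-65,g[2]-24))
t=ctrl.get_image("scene")[:,:,::-1];cv2.imwrite(f"pics/s{n}.png",cv2.resize(t[100:300,240:440],None,fx=3,fy=3,interpolation=cv2.INTER_CUBIC))
E
python3 st.py 11
```

```text
13.2 [598.59151353  26.91229656 183.17295155] [ 6.87629576  0.4659769  -2.51035726] [ 0.20098683 -1.22359855  0.03463991] 0.23321027415023293 tilt -0.10409433873369997
bar jig [ 81.56931585 -20.82167237] 188.1458865114385 radius 164.98004208454608 lever 0.24939814775169983
```

View pics/s11.png

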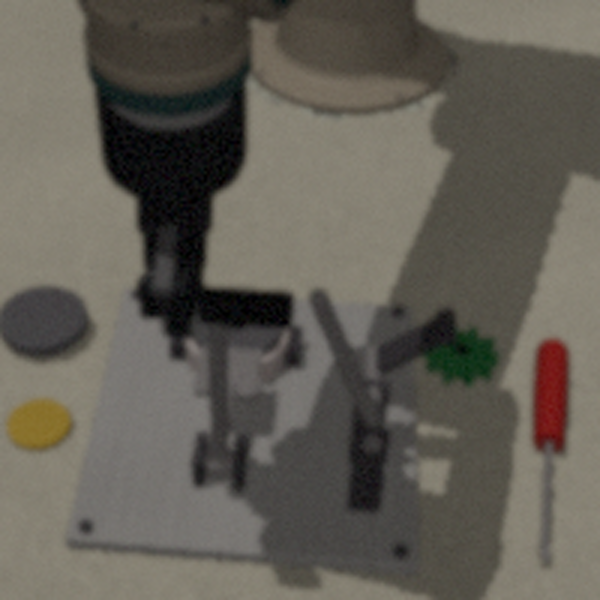

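Emit:
drive_tool:
  commands:
    - {"tx": -0.0048, "ty": 0, "tz": 0.0001, "wx": 0, "wy": 1.72, "wz": 0, "claw": 1}
    - {"tx": -0.0048, "ty": 0, "tz": 0.0001, "wx": 0, "wy": 1.72, "wz": 0, "claw": 1}
    - {"tx": -0.0048, "ty": 0, "tz": 0.0001, "wx": 0, "wy": 1.72, "wz": 0, "claw": 1}
    - {"tx": -0.0048, "ty": 0, "tz": 0.0001, "wx": 0, "wy": 1.72, "wz": 0, "claw": 1}
    - {"tx": -0.0048, "ty": 0, "tz": 0.0001, "wx": 0, "wy": 1.72, "wz": 0, "claw": 1}
    - {"tx": -0.0048, "ty": 0, "tz": 0.0001, "wx": 0, "wy": 1.72, "wz": 0, "claw": 1}
    - {"tx": -0.0048, "ty": 0, "tz": 0.0001, "wx": 0, "wy": 1.72, "wz": 0, "claw": 1}
    - {"tx": -0.0048, "ty": 0, "tz": 0.0001, "wx": 0, "wy": 1.72, "wz": 0, "claw": 1}
    - {"tx": -0.0048, "ty": 0, "tz": 0.0001, "wx": 0, "wy": 1.72, "wz": 0, "claw": 1}
    - {"tx": 0, "ty": 0, "tz": 0, "wx": 0, "wy": 0, "wz": 0, "claw": 1}

```text
clock: 14.25
tool_pos: [555.9, 18.1, 181.6]
tool_rot: [[0.966, 0.202, 0.16], [0.199, -0.979, 0.033], [0.163, 0.0, -0.987]]
contact_force: [8.6, 0.1, -6.6]
width: 0.234
```

```bash
python3 st.py 12
```

```text
14.25 [555.87336866  18.114063   181.55321982] [ 8.61510679  0.09123881 -6.64041206] [ 0.16402868 -1.33992438 -0.04055415] 0.23355729759166877 tilt 0.1640670324520334
bar jig [ 36.61842385 -20.73836269] 186.4860756052025 radius 164.94616888662063 lever 0.5229262507003819
```

Emit:
drive_tool:
  commands:
    - {"tx": -0.0048, "ty": 0, "tz": 0.0001, "wx": 0, "wy": 1.72, "wz": 0, "claw": 1}
    - {"tx": -0.0048, "ty": 0, "tz": 0.0001, "wx": 0, "wy": 1.72, "wz": 0, "claw": 1}
    - {"tx": -0.002, "ty": 0, "tz": 0, "wx": 0, "wy": 0.7, "wz": 0, "claw": 1}
    - {"tx": 0, "ty": 0, "tz": 0, "wx": 0, "wy": 0, "wz": 0, "claw": 1}
    - {"tx": 0, "ty": 0, "tz": 0, "wx": 0, "wy": 0, "wz": 0, "claw": 1}

```text
clock: 14.8
tool_pos: [545.1, 15.9, 179.2]
tool_rot: [[0.952, 0.202, 0.228], [0.196, -0.979, 0.047], [0.233, 0.0, -0.972]]
contact_force: [9.7, 1.4, -6.1]
width: 0.237
```

```bash
python3 st.py 13
```

```text
14.8 [545.1429508   15.89948375 179.24856706] [ 9.66044696  1.44848356 -6.05253082] [ 0.13398667 -1.15837234  0.02602931] 0.2370929791146062 tilt 0.2353371288715568
bar jig [ 25.31268062 -20.72170792] 184.11074596333623 radius 164.95615869746993 lever 0.5929768898893961
```

Near the end; creep into the stop and watch the force rise.

Emit:
drive_tool:
  commands:
    - {"tx": -0.002, "ty": 0, "tz": 0, "wx": 0, "wy": 0.5, "wz": 0, "claw": 1}
    - {"tx": 0, "ty": 0, "tz": 0, "wx": 0, "wy": 0, "wz": 0, "claw": 1}
    - {"tx": 0, "ty": 0, "tz": 0, "wx": 0, "wy": 0, "wz": 0, "claw": 1}

```text
clock: 15.15
tool_pos: [544.0, 15.7, 179.0]
tool_rot: [[0.95, 0.202, 0.239], [0.196, -0.979, 0.049], [0.244, 0.0, -0.97]]
contact_force: [14.8, 1.7, -8.0]
width: 0.233
```

Emit:
drive_tool:
  commands:
    - {"tx": -0.0015, "ty": 0, "tz": 0, "wx": 0, "wy": 0, "wz": 0, "claw": 1}
    - {"tx": 0, "ty": 0, "tz": 0, "wx": 0, "wy": 0, "wz": 0, "claw": 1}
    - {"tx": 0, "ty": 0, "tz": 0, "wx": 0, "wy": 0, "wz": 0, "claw": 1}

```text
clock: 15.45
tool_pos: [543.7, 15.6, 179.0]
tool_rot: [[0.949, 0.202, 0.242], [0.196, -0.979, 0.049], [0.247, 0.0, -0.969]]
contact_force: [22.9, 3.6, -10.8]
width: 0.231
```

```bash
python3 st.py 14
```

```text
15.45 [543.73904716  15.60780803 178.96465385] [ 22.87839626   3.6103182  -10.77874417] [ 0.44505758 -2.98225216 -0.05418433] 0.23080217118514465 tilt 0.24940387408648915
bar jig [ 23.81052295 -20.71996705] 183.80995203948746 radius 165.03270521513937 lever 0.6022503503711083
```

View pics/s14.png

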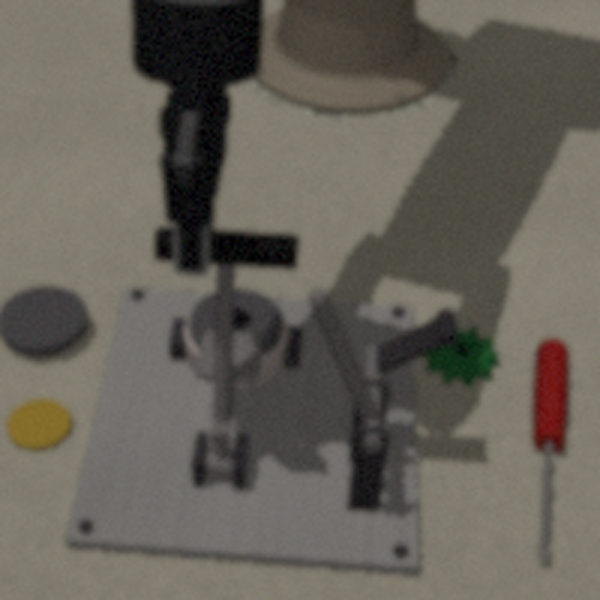

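Emit:
drive_tool:
  commands:
    - {"tx": 0, "ty": 0, "tz": 0, "wx": 0, "wy": 0, "wz": 0, "claw": 1}
    - {"tx": 0, "ty": 0, "tz": 0, "wx": 0, "wy": 0, "wz": 0, "claw": 1}
    - {"tx": 0, "ty": 0, "tz": 0, "wx": 0, "wy": 0, "wz": 0, "claw": 1}
    - {"tx": 0, "ty": 0, "tz": 0, "wx": 0, "wy": 0, "wz": 0, "claw": 1}
    - {"tx": 0, "ty": 0, "tz": 0, "wx": 0, "wy": 0, "wz": 0, "claw": 1}

```text
clock: 16.0
tool_pos: [543.7, 15.6, 178.9]
tool_rot: [[0.949, 0.202, 0.242], [0.196, -0.979, 0.049], [0.247, 0.0, -0.969]]
contact_force: [22.3, 3.8, -10.7]
width: 0.234
```

```bash
python3 st.py 15; python3 - <<'E'
from station import ctrl
import cv2
t=ctrl.get_image("top")[:,:,::-1];cv2.imwrite("pics/t15.png",cv2.resize(t[130:300,220:470],None,fx=3.1,fy=3.1,interpolation=cv2.INTER_CUBIC))
E
```

```text
16.0 [543.72046071  15.61485485 178.91504126] [ 22.25978364   3.76685559 -10.66547856] [ 0.42673267 -2.96051908 -0.1332822 ] 0.23360716384640998 tilt 0.24923227636213768
bar jig [ 23.79459106 -20.70957551] 183.76055126403762 radius 164.9888464890802 lever 0.6024185879359165
```

View pics/t15.png

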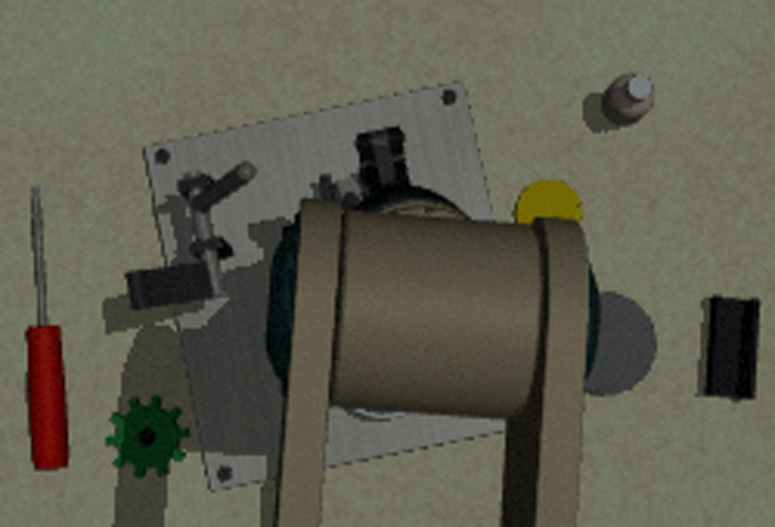

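The top view shows the catch tab leaning outward (around 165,285) and its bar up (around 240,175). All the loose parts are where they were at the start. The lever is holding steady.

```bash
python3 -c "
from station import ctrl
print(ctrl.close_job())"
```

```text
the job is handed in; nothing more can be done
None
```

The job was done in the order asked and handed in at about 16 s of the 48 s, with the gripper still holding the lever over.

- **Cap:** pressed down until it hit a hard stop. The fingertips were at about 46 mm above the bench, and the push rose from 9 to 24 N with almost no further movement.
- **Catch:** flipped outward until it hit its stop, where the push rose to about 14 N. In the scene picture the bar's end was within about 2 camera pixels of where it should be at 1.2 rad, and the bar stayed up.
- **Lever:** gripped by the T-handle, a little to the -y side of the shank, and pulled round its arc to the stop. The measured angle was 0.602 rad, with about 22 N of pull, and it held steady for 0.5 s before hand-in.
- **Loose parts:** the last top view shows the driver, gear, glue and bracket undisturbed. The medal and spare cap were partly hidden by the arm but looked in place.

**Checks that were off:** my first wrist-camera measurement was taken while the arm was still moving and came out 5% off, so I measured again. I could not see the tongue over the cap directly because the arm covers it in the top view, so that rests on the lever being at its stop.

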